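# Fit the battery pack and switch on the desk light

## Task

Seat the battery pack on the desk light's dock, its notch over the dock's key so that it sits flat and fully down, and let go of it. Then switch the light on by pushing the paddle hidden under the hood's front lip fully up from below. Leave the other things on the desk where they are.

Things in the scene. Friction and masses are not known exactly. Their poses are not given: they have to be found in the camera images.
- light: White desk light with an aluminium hood, fixed to the desk. Origin: centre underneath, on the desk; x to its back, y to its left end, z up; its front (-x) faces roughly to the robot. Base plate x -68 to 40, y -150 to 150, z 0 to 12 mm. Left half (y over 0): hood (see hood_lip) on a back panel (x 10 to 40 mm), open below to the front. Right half: battery dock, open above.
- pack_seat (a point): The dock: point on the base plate's top (light frame x -20, y -100, z 12 mm) where the seated pack's origin lies, the pack's axes parallel to the light's (notched end to the light's front). Axes as the light's. Key: rib 14 wide, 10 mm high, from x -37 to +1 mm of this point, y centred, edges rounded. Behind, x 45 to 51 mm, a ledge 50 wide and 7 mm high.
- battery_pack: Grey battery pack with black foot, 84 (x) x 50 (y) x 46 (z) mm, 0.18 to 0.35 kg, loose, upright; grip it across the 50 mm. Origin: centre of its underside. Notch in the underside 18 wide, 12 mm high, y centred, open at the front (-x) end face, x -42 to +4 mm; the key fits with 2 mm on each side. The +x end has no notch. A black ridge across the top marks the notched end.
- switch_pad (a point): Centre of the flat underside of the black switch paddle below the hood (light frame x -60, y 75, z 86 mm when off); axes as the light's. Its foot, 18 (x) x 50 (y) x 8 mm on a thinner stem, begins 6 mm behind the lip's front face and hangs 36 mm below the lip's lower edge: closed fingertips tilted forward 30 to 45 degrees from straight down reach it from the front and below.
- light_switch (a joint): Height of the switch paddle in m: 0 is off (hanging down), 0.008 is on, fully up against its stop. It slides straight up against about 3.5 N of friction, without a spring, and stays where it is left.
- clip_case: Bystander: round dark clip holder, 60 mm across, 27 mm high, loose; origin under its centre.
- eraser: Bystander: eraser in a sleeve, 19 x 44 x 12 mm, loose, lying on the desk; origin under its centre.
- tape_roll: Bystander: roll of brown tape lying flat, 96 mm across, 48 mm high, loose; origin under its centre.
- hood_lip (a point): Middle of the lower front edge of the hood's turned-down lip (light frame x -75, y 75, z 122 mm); axes as the light's. The lip is 5 mm thick. The hood is 115 deep (back from here, +x) and 150 mm wide (y), its top 16 mm and its underside 6 mm above this point.

How it is judged:
By the outcome, as a careful person would: the job done as asked, in the order asked, and still so for the second after the job is handed in, with the robot touching nothing.
It also fails if it takes over 50 s, if anything falls off the work surface, if the arm or the gripper's body presses on something with over 40 N, if the wrist force passes 120 N, or if a joint passes its speed limit or range.

## Robot

A 7-joint arm with a two-finger parallel gripper is mounted at the origin on a cart in front of the work surface, level with it; the furniture and walls round the work are solid. World frame = base frame: x ahead of the robot, y to its left, z up, the work surface at z = 0. Lengths are in mm, angles in rad, forces in N, time in s.
With the tool pointing down it reaches from about 400 to 875 mm from the base axis. Payload 4.4 kg.
Tool frame: the origin (TCP) lies on the centre line of the jaws, within the pads' length; the fingertips stand 19 mm ahead of it and the grasp point (between the pads) is the TCP; z points along the fingers, y is the line along which they close (so a half turn about z gives the same grasp; the last joint's range is limited). The gripper opens to 85 mm and grips with 20 to 120 N. Pads are 22 mm wide; open, the fingers measure 114 mm over their backs; the gripper's body (76 mm by 85 mm) begins 54 mm behind the grasp point. The pads swing forward as they close: fully open they stand 13 mm farther back than shut.
Start: joints at [1.137, 0.628, 0.038, 1.517, -0.027, 0.996, -0.02], TCP at [233.744, -606.532, 250.313] pointing down, gripper open.
Joint ranges: [-3.06, 3.06], [-0.37, 2.12], [-1.25, 1.32], [0.18, 2.47], [-1.1, 4.24], [0.23, 1.98], [-2.94, 2.94]. Speed limits (rad/s): [2.57, 2.57, 3.14, 3.14, 3.14, 3.14, 3.14].

## Interface

Orientations are given as [roll, pitch, yaw] about the fixed x, y, z axes, in that order (R = Rz(yaw) Ry(pitch) Rx(roll)).
In Python, from cell import ctrl, viewer, silhouettes gives the robot as it stands.
- The arm moves only by the shell command python3 -m creep 'ROWS'. ROWS is JSON, a list of rows, each an object with "jaw": the gripper command: -1 is shut, 1 is fully open, values between are in proportion; "xyz": the shift along the tool's x, y, z in mm, a list of three; "angular": the turn, a rotation vector about the tool's x, y, z in rad, a list of three. In form: [{"jaw": jaw, "xyz": [tx, ty, tz], "angular": [rx, ry, rz]}, ...]. A call has 1 to 12 rows; each row is the pose to reach, as a shift and turn from the pose commanded when the call began, along the tool's axes at that moment; what a row does not reach only later rows make up. A row lasts 1/8 s, in which the tool goes at most 62.5 mm and 10.7 degrees, less where a joint would pass 70% of its speed; a pose out of reach is approached as far as the arm can. A call with a gripper value outside its range is refused whole. The fingers move at their own pace and stop on an object; the grip force is fixed at half the most. Time passes only in rows, so rows that repeat a pose let the fingers close. It gives the time, the measured TCP pose, the force, the opening and the grip force at its end, in the units of the state.
- ctrl.read_state(): the state, without advancing time (a new reading comes with each control period).
- viewer.get_image(name): name is "scene" or "top" or "wrist"; returns (picture, depth): 420x560x3 uint8, red, green, blue; 420x560 float32, mm along the optical axis (not along the pixel's ray), 0 where there is no reading.
- viewer.camera_model(name): a dict with "fx", "fy", "cx", "cy" (pixels), "T" (4x4, takes a point from camera to world coordinates). Camera axes: x right, y down, z forward; pixel columns grow to the right and rows downward; lengths in mm; the calibration is good to about 2 mm. The wrist camera is an equidistant fisheye: a pixel r from the principal point sees the ray r / f radians off the axis. A picture is of the moment at which its call begins: read the wrist's pose just before it. camera_model takes no time and is no camera call; for the wrist camera it gives the pose at the moment of the call.
- ctrl.finish_job(): hands the job in; it is judged then, once.
Trained networks look in the newest picture that a camera, given by its name, has taken for a name from the list of things; names that differ only in an ending like _2 or _b are one class to them, and where a whole thing is asked for, a point or a joint stands for the part that bears it (a point fixed in the world has none). Each returns a list of dicts, best first, with "score" (0 to 1); they miss things now and then, are a little off and sometimes report something else, mostly with a low value. They report only what shows in the picture. A call takes as long as a camera call.
- silhouettes(camera, target): "pixels" (420x560 bool, what is visible of it) and "xy" ([column, row] in pixels, amid what is visible of it).
The state is a dict: "clock": time; "qpos": joint angles; "qd": joint speeds; "tau": joint torques, N m; "eef_pos": TCP position; "tool_rot": TCP orientation; "force": force on the tool from outside, world axes, zero at the start; "torque": the same for the moment, N m; "width": finger opening in mm; "gripper_force": force on a finger pad.
Only numpy, scipy, OpenCV 4.12 (cv2) and the standard library are available. Lean on these libraries where they do the work, as an engineer would, in place of code of your own. Each camera call takes 0.05 s, during which the arm holds its last target. There are 200 camera calls.

## Working session

There is one attempt and no reset: what is moved stays moved. The work goes in short steps, Python scripts to look and compute and a shell command to move; the robot and the scene stay as the last step left them, time stands still between calls to the robot, and variables do not carry over. Pictures are saved under pics/ and viewed, at most 10 in all, crops included, and the job is handed in when it is done.

```bash
ls; mkdir -p pics; cat > h.py <<'E'
import numpy as np, cv2
from cell import ctrl, viewer, silhouettes
from scipy.spatial.transform import Rotation as R
def cloud(cam,depth,mask=None):
    m=viewer.camera_model(cam); T=np.array(m["T"])
    ok=depth>0
    if mask is not None: ok&=mask
    v,u=np.nonzero(ok); d=depth[v,u]
    P=np.c_[(u-m["cx"])/m["fx"]*d,(v-m["cy"])/m["fy"]*d,d]
    return P@T[:3,:3].T+T[:3,3]
E
python3 - <<'E'
from h import *
s=ctrl.read_state(); print(s)
ims=[]
for c in ["scene","top"]:
    im,d=viewer.get_image(c); np.savez(f"/tmp/{c}.npz",im=im,d=d); ims.append(im)
    print(c,np.round(np.array(viewer.camera_model(c)["T"]),2).tolist())
    for t in ["light","battery_pack","light_switch","clip_case","eraser","tape_roll"]:
        r=silhouettes(c,t)
        if r:
            r=r[0]; P=cloud(c,d,r["pixels"])
            print(c,t,round(r["score"],2),r["xy"],r["pixels"].sum(),np.percentile(P,[2,50,98],axis=0).round().tolist() if len(P) else 0)
            np.save(f"/tmp/{c}_{t}.npy",P)
cv2.imwrite("pics/scene.png",ims[0][:,:,::-1]);cv2.imwrite("pics/top.png",ims[1][:,:,::-1])
E
```

```text
pics
{'clock': 0.0, 'qpos': array([ 1.13720244,  0.62936009,  0.03845213,  1.51835984, -0.02700958,
        0.99628593, -0.0199744 ]), 'qd': array([ 8.05641401e-05,  2.08799484e-03,  2.14300116e-03,  3.49161401e-05,
       -8.67475950e-04, -7.49095998e-04, -2.45369058e-04]), 'tau': array([-9.12965952e-04, -5.63407195e+01,  1.22581366e+00, -1.93451107e+01,
        1.11070729e-02,  1.03710510e-02,  5.90374512e-06]), 'eef_pos': array([ 233.5279518 , -605.9773752 ,  249.38278936]), 'tool_rot': array([-3.13969786e+00,  2.34351187e-05,  3.67806247e-01]), 'force': array([1.02069374, 0.31494256, 0.08039064]), 'torque': array([-0.03647894,  0.00326525,  0.01876135]), 'gripper_force': 0.0, 'width': 85.64106134311909}
scene [[-0.99, 0.11, -0.1, 612.88], [0.15, 0.67, -0.73, 797.98], [-0.01, -0.74, -0.68, 1002.68], [0.0, 0.0, 0.0, 1.0]]
scene light 0.76 [255.4, 204.9] 1529 [[498.0, -267.0, 8.0], [541.0, -185.0, 136.0], [581.0, -121.0, 142.0]]
scene battery_pack 0.66 [294.8, 327.0] 815 [[441.0, 192.0, 4.0], [485.0, 237.0, 45.0], [524.0, 270.0, 50.0]]
scene clip_case 0.63 [288.9, 284.8] 364 [[444.0
[... 206 characters left out ...]
 -646.0, -1.0], [480.0, -581.0, 29.0], [525.0, -553.0, 51.0]]
top [[0.03, -0.99, 0.1, 364.61], [-1.0, -0.03, -0.02, -162.55], [0.03, -0.1, -0.99, 1322.18], [0.0, 0.0, 0.0, 1.0]]
top light 0.66 [302.7, 187.0] 4831 [[491.0, -416.0, 4.0], [547.0, -250.0, 135.0], [611.0, -129.0, 142.0]]
top battery_pack 0.77 [124.9, 206.3] 728 [[445.0, 185.0, -1.0], [485.0, 223.0, 46.0], [526.0, 267.0, 51.0]]
top clip_case 0.95 [181.3, 211.8] 390 [[450.0, 53.0, 4.0], [476.0, 81.0, 10.0], [504.0, 110.0, 28.0]]
top eraser 0.4 [229.5, 251.2] 84 [[365.0, -75.0, 6.0], [378.0, -59.0, 12.0], [392.0, -45.0, 17.0]]
top tape_roll 0.63 [433.6, 211.7] 733 [[440.0, -645.0, -4.0], [486.0, -600.0, 41.0], [530.0, -554.0, 52.0]]
```

View pics/scene.png

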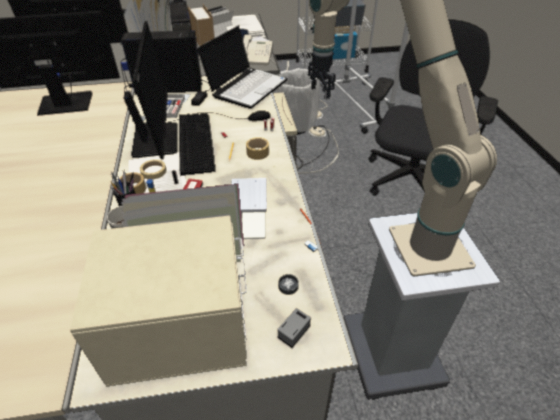

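View pics/top.png

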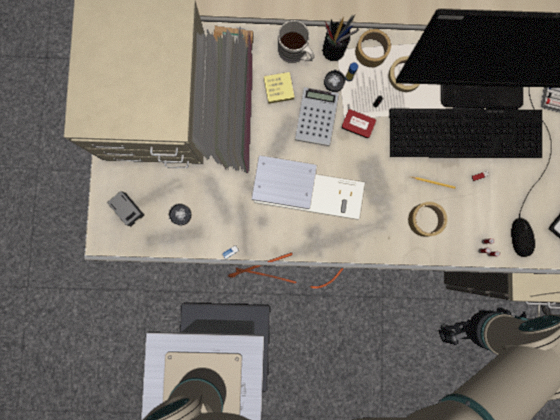

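The scene image shows the pack at (295,327) and the clip case at (288,285), with the light at (255,205). In the top image the pack is at (125,207), the hood at (283,183) and the white dock at (337,195). A tall cabinet stands behind the pack.

```bash
python3 - <<'E'
from h import *
def rect(P,n):
    r=cv2.minAreaRect(P[:,:2].astype(np.float32)); print(n,len(P),np.round(r[0],1),np.round(r[1],1),round(r[2],1),"z",np.median(P[:,2]).round(1))
for c in ["top","scene"]:
    P=np.load(f"/tmp/{c}_battery_pack.npy"); rect(P[(P[:,2]>40)&(P[:,2]<58)],c+" pack")
    P=np.load(f"/tmp/{c}_light.npy"); rect(P[(P[:,2]>128)&(P[:,2]<150)],c+" hood")
    q=P[(P[:,2]>6)&(P[:,2]<20)]
    if len(q)>20: rect(q,c+" base")
z=np.load("/tmp/top.npz"); P=cloud("top",z["d"])
for lo,hi,x0,x1,y0,y1,n in [(6,18,470,620,-430,-265,"base all"),(128,150,470,640,-290,-100,"hood all")]:
    q=P[(P[:,2]>lo)&(P[:,2]<hi)&(P[:,0]>x0)&(P[:,0]<x1)&(P[:,1]>y0)&(P[:,1]<y1)]; rect(q,n)
im=z["im"]
a=cv2.resize(im[180:235,90:160],None,fx=7,fy=7,interpolation=2); b=cv2.resize(im[145:225,240:375],None,fx=5.5,fy=5.5,interpolation=2)
zs=np.load("/tmp/scene.npz")["im"]; e=cv2.resize(zs[170:250,215:285],None,fx=5,fy=5,interpolation=2)
H=np.zeros((600,800,3),np.uint8)
a=cv2.resize(a,(250,196));b=cv2.resize(b,(540,320));e=cv2.resize(e,(245,280));f=cv2.resize(zs[300:350,265:325],(300,250),interpolation=2)
H[:196,:250]=a;H[:320,255:795]=b;H[320:600,:245]=e;H[330:580,260:560]=f
cv2.imwrite("pics/crop1.png",H[:,:,::-1])
E
```

```text
top pack 581 [486.2 226.8] [86.2 50.5] 42.3 z 46.4
top hood 2663 [ 556.7 -198.9] [150.1 115.3] 82.6 z 138.1
top base 1933 [ 550.4 -274.1] [298.6 109.4] 82.5 z 12.1
scene pack 569 [481.4 227.9] [83.8 51.3] 42.5 z 46.6
scene hood 899 [ 550.5 -195.9] [153.1 111.6] 84.5 z 138.5
scene base 592 [ 540.9 -180.8] [121.9  76.4] 84.7 z 12.3
base all 1784 [ 549.4 -347.8] [154.3 146. ] 84.4 z 12.1
hood all 2683 [ 564.6 -185.2] [179.3 127.4] 82.6 z 138.1
```

View pics/crop1.png

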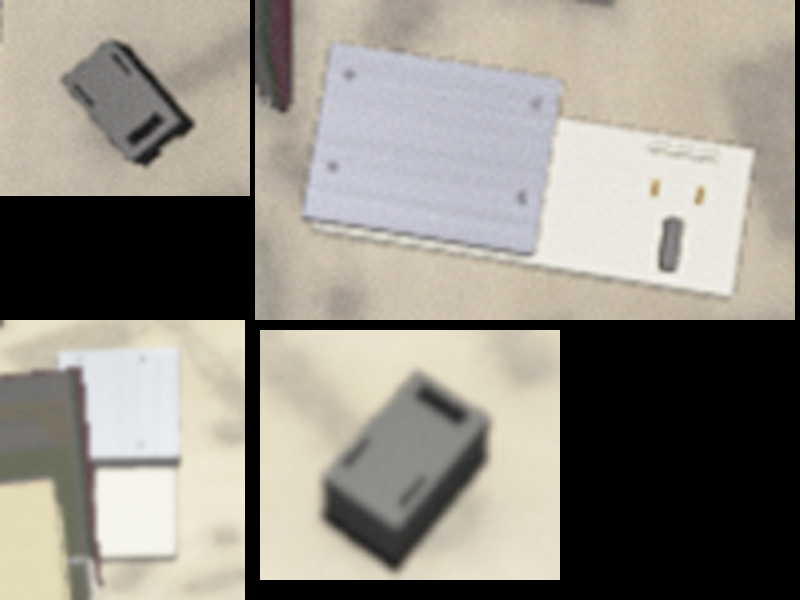

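The crops show the pack's ridge end at the lower right, toward the robot and to the right, so pack yaw is about 42°. The dock key is visible at (670,245) in the crop, and the light's yaw is about -7.5° with its origin near (564,-276). I'll move over the dock first and check it with the wrist camera.

```bash
cat >> h.py <<'E'
def togo(pos,rpy):
    s=ctrl.read_state(); R0=R.from_euler("xyz",s["tool_rot"]); R1=R.from_euler("xyz",rpy)
    print("t",s["clock"],"xyz",(R0.inv().apply(np.array(pos)-s["eef_pos"])).round(1).tolist(),"ang",(R0.inv()*R1).as_rotvec().round(3).tolist())
def light_R(): return R.from_euler("z",-7.5,degrees=True)
E
python3 - <<'E'
from h import *
togo([490,-380,330],[np.pi,0,np.radians(-7.5)])
E
```

```text
t 0.7 xyz [320.6, -119.2, -79.7] ang [0.0, -0.0, 0.499]
```

```bash
python3 -m creep '[{"jaw":1,"xyz":[321,-119,-80],"angular":[0,0,0.5]},{"jaw":1,"xyz":[321,-119,-80],"angular":[0,0,0.5]},{"jaw":1,"xyz":[321,-119,-80],"angular":[0,0,0.5]},{"jaw":1,"xyz":[321,-119,-80],"angular":[0,0,0.5]},{"jaw":1,"xyz":[321,-119,-80],"angular":[0,0,0.5]},{"jaw":1,"xyz":[321,-119,-80],"angular":[0,0,0.5]},{"jaw":1,"xyz":[321,-119,-80],"angular":[0,0,0.5]},{"jaw":1,"xyz":[321,-119,-80],"angular":[0,0,0.5]},{"jaw":1,"xyz":[321,-119,-80],"angular":[0,0,0.5]}]'
cat >> h.py <<'E'
def wcloud(depth,m,mask=None):
    T=np.array(m["T"]); ok=depth>0
    if mask is not None: ok&=mask
    v,u=np.nonzero(ok); d=depth[v,u]
    x=(u-m["cx"])/m["fx"]; y=(v-m["cy"])/m["fy"]; th=np.hypot(x,y)+1e-9
    k=np.tan(th)/th*d
    return np.c_[x*k,y*k,d]@T[:3,:3].T+T[:3,3], np.c_[u,v]
E
python3 - <<'E'
from h import *
s=ctrl.read_state(); m=viewer.camera_model("wrist"); im,d=viewer.get_image("wrist")
print(s["eef_pos"].round(1),s["tool_rot"].round(3),s["clock"]); print({k:np.round(v,3).tolist() for k,v in m.items()})
cv2.imwrite("pics/w1.png",im[:,:,::-1]); np.savez("/tmp/w1.npz",im=im,d=d)
import pickle; pickle.dump(m,open("/tmp/w1m.pkl","wb"))
P,uv=wcloud(d,m)
q=(P[:,2]>7)&(P[:,2]<18)&(P[:,0]>460)&(P[:,0]<620)&(P[:,1]<-260)&(P[:,1]>-440)
r=cv2.minAreaRect(P[q][:,:2].astype(np.float32)); print("base",r,np.median(P[q][:,2]))
q=(P[:,2]>17.5)&(P[:,2]<28)&(P[:,0]>470)&(P[:,0]<570)&(P[:,1]<-340)&(P[:,1]>-410)
print("key",q.sum(),cv2.minAreaRect(P[q][:,:2].astype(np.float32)),np.median(P[q][:,2]))
E
```

```text
clock: 1.82
eef_pos: [488.9, -381.5, 330.1]
tool_rot: [3.141, 0.001, -0.135]
force: [0.0, 0.2, 0.4]
width: 85.2
gripper_force: 0.0
[ 488.9 -381.5  330.1] [ 3.141e+00  1.000e-03 -1.350e-01] 1.825
{'fx': 325.192, 'fy': 325.192, 'cx': 277.56, 'cy': 211.158, 'T': [[-0.134, -0.955, -0.263, 555.651], [-0.991, 0.13, 0.034, -389.568], [0.002, 0.265, -0.964, 453.258], [0.0, 0.0, 0.0, 1.0]]}
base ((540.38427734375, -340.4990539550781), (166.9701385498047, 107.85271453857422), 82.79129791259766) 11.535266762341422
key 279 ((511.27337646484375, -370.11651611328125), (13.441767692565918, 36.867225646972656), 81.9063720703125) 21.299489975851884
```

View pics/w1.png

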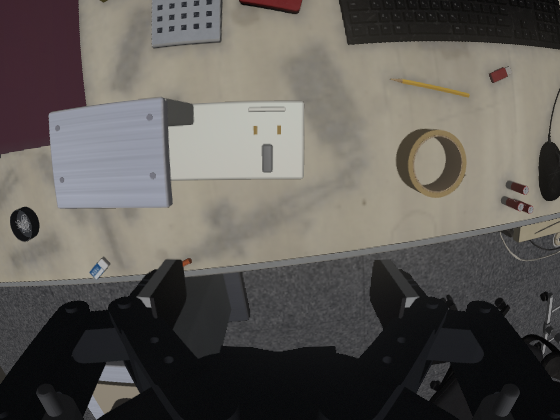

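The wrist image shows the key at (267,157), with the dock fully visible and the hood at left. The measured key is 13.4 x 37 mm at z 21.3, and its seat at (529,-372.5) is within 2 mm of the top camera's. Next is the pack.

```bash
python3 - <<'E'
from h import *
togo([468,212,250],[np.pi,0,np.radians(42.4)])
E
```

```text
t 1.875 xyz [-100.7, -585.2, 80.0] ang [-0.0, 0.001, -0.875]
```

```bash
python3 -m creep '[{"jaw":1,"xyz":[-101,-585,80],"angular":[0,0,-0.875]},{"jaw":1,"xyz":[-101,-585,80],"angular":[0,0,-0.875]},{"jaw":1,"xyz":[-101,-585,80],"angular":[0,0,-0.875]},{"jaw":1,"xyz":[-101,-585,80],"angular":[0,0,-0.875]},{"jaw":1,"xyz":[-101,-585,80],"angular":[0,0,-0.875]},{"jaw":1,"xyz":[-101,-585,80],"angular":[0,0,-0.875]},{"jaw":1,"xyz":[-101,-585,80],"angular":[0,0,-0.875]},{"jaw":1,"xyz":[-101,-585,80],"angular":[0,0,-0.875]},{"jaw":1,"xyz":[-101,-585,80],"angular":[0,0,-0.875]},{"jaw":1,"xyz":[-101,-585,80],"angular":[0,0,-0.875]},{"jaw":1,"xyz":[-101,-585,80],"angular":[0,0,-0.875]},{"jaw":1,"xyz":[-101,-585,80],"angular":[0,0,-0.875]}]'
python3 - <<'E'
from h import *
s=ctrl.read_state(); m=viewer.camera_model("wrist"); im,d=viewer.get_image("wrist")
print(s["eef_pos"].round(1),s["tool_rot"].round(3),s["clock"])
P,uv=wcloud(d,m)
q=(P[:,2]>40)&(P[:,2]<56)&(np.hypot(P[:,0]-484,P[:,1]-227)<62)
r=cv2.minAreaRect(P[q][:,:2].astype(np.float32)); print("pack",q.sum(),r,np.median(P[q][:,2]))
togo([*r[0],28],[np.pi,0,np.radians(42.4)])
togo([*r[0],100],[np.pi,0,np.radians(42.4)])
E
```

```text
clock: 3.38
eef_pos: [467.8, 211.4, 250.2]
tool_rot: [3.141, 0.001, 0.741]
force: [0.5, 0.6, -0.5]
width: 85.4
gripper_force: 0.0
[467.8 211.4 250.2] [3.141e+00 1.000e-03 7.410e-01] 3.375
pack 3936 ((483.7385559082031, 227.42225646972656), (83.70608520507812, 50.315059661865234), 42.428123474121094) 45.65245063588179
t 3.425 xyz [22.9, -1.7, 222.3] ang [0.001, 0.001, -0.0]
t 3.425 xyz [22.8, -1.6, 150.3] ang [0.001, 0.001, -0.0]
```

```bash
python3 -m creep '[{"jaw":1,"xyz":[23,-1.5,60],"angular":[0,0,0]},{"jaw":1,"xyz":[23,-1.5,110],"angular":[0,0,0]},{"jaw":1,"xyz":[23,-1.5,150],"angular":[0,0,0]},{"jaw":1,"xyz":[23,-1.5,185],"angular":[0,0,0]},{"jaw":1,"xyz":[23,-1.5,210],"angular":[0,0,0]},{"jaw":1,"xyz":[23,-1.5,222],"angular":[0,0,0]},{"jaw":1,"xyz":[23,-1.5,222],"angular":[0,0,0]},{"jaw":-1,"xyz":[23,-1.5,222],"angular":[0,0,0]},{"jaw":-1,"xyz":[23,-1.5,222],"angular":[0,0,0]},{"jaw":-1,"xyz":[23,-1.5,222],"angular":[0,0,0]},{"jaw":-1,"xyz":[23,-1.5,222],"angular":[0,0,0]},{"jaw":-1,"xyz":[23,-1.5,222],"angular":[0,0,0]}]'
```

```text
clock: 4.92
eef_pos: [484.3, 230.0, 29.6]
tool_rot: [3.141, -0.002, 0.742]
force: [-0.5, -0.9, 5.1]
width: 49.0
gripper_force: 63.2
```

```bash
python3 -m creep '[{"jaw":-1,"xyz":[0,0,-50],"angular":[0,0,0]},{"jaw":-1,"xyz":[0,0,-100],"angular":[0,0,0]},{"jaw":-1,"xyz":[0,0,-160],"angular":[0,0,0]},{"jaw":-1,"xyz":[0,0,-220],"angular":[0,0,0]},{"jaw":-1,"xyz":[0,0,-250],"angular":[0,0,0]},{"jaw":-1,"xyz":[0,0,-250],"angular":[0,0,0]}]'
cat >> h.py <<'E'
def packtool(tag,zlo=6,zhi=45):
    # pack in tool frame from wrist depth
    s=ctrl.read_state(); m=viewer.camera_model("wrist"); im,d=viewer.get_image("wrist")
    Rt=R.from_euler("xyz",s["tool_rot"]); P,uv=wcloud(d,m); Q=Rt.inv().apply(P-s["eef_pos"])
    np.savez(f"/tmp/{tag}.npz",Q=Q,uv=uv,d=d,im=im,P=P)
    cv2.imwrite(f"pics/{tag}.png",im[:,:,::-1]); return s,Q,P,uv,im,d
E
python3 - <<'E'
from h import *
s,Q,P,uv,im,d=packtool("held")
print(s["eef_pos"].round(1),s["tool_rot"].round(3),s["width"],s["force"].round(1))
r=silhouettes("wrist","battery_pack"); 
for k in r: print(k["score"],k["xy"],k["pixels"].sum())
if r:
  mk=r[0]["pixels"][uv[:,1],uv[:,0]]; q=Q[mk]
  print(np.percentile(q,[1,5,50,95,99],axis=0).round(1))
  zt=q[:,2]; h,e=np.histogram(zt,np.arange(-40,60,4)); print(list(zip(e.astype(int),h)))
  t=q[np.abs(q[:,2]-np.median(q[:,2]))<3]; print(len(t),cv2.minAreaRect(t[:,:2].astype(np.float32)))
E
```

```text
clock: 5.68
eef_pos: [484.5, 230.4, 281.1]
tool_rot: [3.14, -0.006, 0.743]
force: [-0.4, -0.2, -2.3]
width: 49.5
gripper_force: 63.4
[484.5 230.4 281.1] [ 3.14  -0.006  0.743] 49.516575500447175 [-0.4 -0.2 -2.3]
0.56 [277.9, 262.8] 21389
0.21 [536.8, 415.0] 78
[[-19.9 -24.6 -17.3]
 [-15.9 -22.3 -16.9]
 [ 18.8  -0.3 -15.8]
 [ 40.7  21.4   7.7]
 [ 40.9  23.7  26.1]]
[(np.int64(-40), np.int64(0)), (np.int64(-36), np.int64(0)), (np.int64(-32), np.int64(0)), (np.int64(-28), np.int64(0)), (np.int64(-24), np.int64(0)), (np.int64(-20), np.int64(8382)), (np.int64(-16), np.int64(10482)), (np.int64(-12), np.int64(332)), (np.int64(-8), np.int64(304)), (np.int64(-4), np.int64(273)), (np.int64(0), np.int64(244)), (np.int64(4), np.int64(232)), (np.int64(8), np.int64(198)), (np.int64(12), np.int64(193)), (np.int64(16), np.int64(203)), (np.int64(20), np.int64(161)), (np.int64(24), np.int64(168)), (np.int64(28), np.int64(10)), (np.int64(32), np.int64(0)), (np.int64(36), np.int64(0)), (np.int64(40), np.int64(0)), (np.int64(44), np.int64(0)), (np.int64(48), np.int64(0)), (np.int64(52), np.int64(0))]
18761 ((9.356891632080078, -0.3836097717285156), (63.499290466308594, 50.131412506103516), 0.00030744445393793285)
```

View pics/held.png

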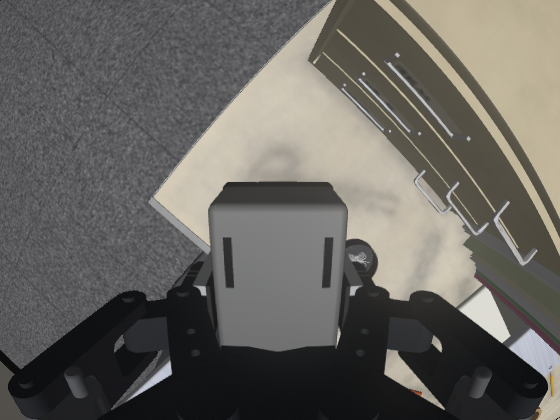

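The pack is held square and centred: tool y -0.4, rear end at tool x 41, so its centre is at about x -1. I'll hover in front of the dock so both pack and key show in one view.

```bash
python3 - <<'E'
from h import *
togo([430,-359,230],[np.pi,0,np.radians(-7.4)])
E
```

```text
t 5.775 xyz [-436.6, 397.7, 48.2] ang [0.0, 0.001, 0.872]
```

```bash
python3 -m creep '[{"jaw":-1,"xyz":[-437,398,48],"angular":[0,0,0.872]},{"jaw":-1,"xyz":[-437,398,48],"angular":[0,0,0.872]},{"jaw":-1,"xyz":[-437,398,48],"angular":[0,0,0.872]},{"jaw":-1,"xyz":[-437,398,48],"angular":[0,0,0.872]},{"jaw":-1,"xyz":[-437,398,48],"angular":[0,0,0.872]},{"jaw":-1,"xyz":[-437,398,48],"angular":[0,0,0.872]},{"jaw":-1,"xyz":[-437,398,48],"angular":[0,0,0.872]},{"jaw":-1,"xyz":[-437,398,48],"angular":[0,0,0.872]},{"jaw":-1,"xyz":[-437,398,48],"angular":[0,0,0.872]},{"jaw":-1,"xyz":[-437,398,48],"angular":[0,0,0.872]},{"jaw":-1,"xyz":[-437,398,48],"angular":[0,0,0.872]},{"jaw":-1,"xyz":[-437,398,48],"angular":[0,0,0.872]}]'
cat > dock.py <<'E'
from h import *
import sys
s,Q,P,uv,im,d=packtool(sys.argv[1])
print(s["eef_pos"].round(1),s["tool_rot"].round(3),s["clock"])
t=Q[(Q[:,2]>-20)&(Q[:,2]<-12)&(np.abs(Q[:,1])<27)&(Q[:,0]<50)&(Q[:,0]>-10)]
print("packtop",cv2.minAreaRect(t[:,:2].astype(np.float32)),"maxx",np.percentile(t[:,0],99.5))
A=np.c_[t[:,:2],np.ones(len(t))]; print("plane",np.linalg.lstsq(A,t[:,2],rcond=None)[0].round(4))
b=(P[:,2]>7)&(P[:,2]<16)&(P[:,0]>470)&(P[:,0]<580)&(P[:,1]<-290)&(P[:,1]>-420)
print("plate z",np.median(P[b][:,2]))
zb=np.median(P[b][:,2])
k=(P[:,2]>zb+6)&(P[:,2]<zb+14)&(np.hypot(P[:,0]-511,P[:,1]+370)<35)
rk=cv2.minAreaRect(P[k][:,:2].astype(np.float32)); print("key",k.sum(),rk,np.median(P[k][:,2]))
rt=cv2.minAreaRect(Q[k][:,:2].astype(np.float32)); print("key tool",rt)
E
python3 dock.py hov
```

```text
clock: 7.28
eef_pos: [430.1, -357.3, 228.6]
tool_rot: [-3.139, 0.003, -0.129]
force: [-0.1, -0.3, -2.1]
width: 49.4
gripper_force: 63.2
[ 430.1 -357.3  228.6] [-3.139e+00  3.000e-03 -1.290e-01] 7.275
packtop ((15.302586555480957, 0.0030078887939453125), (50.591224670410156, 53.877288818359375), 0.03188563883304596) maxx 40.197295939578545
plane [ 1.34000e-02 -4.00000e-04 -1.60601e+01]
plate z 11.622874562064396
key 508 ((511.2830810546875, -369.70294189453125), (13.154650688171387, 37.03654861450195), 82.61457824707031) 21.31434310119255
key tool ((82.71027374267578, 2.433793067932129), (37.036468505859375, 13.154380798339844), 0.01987946406006813)
```

View pics/hov.png

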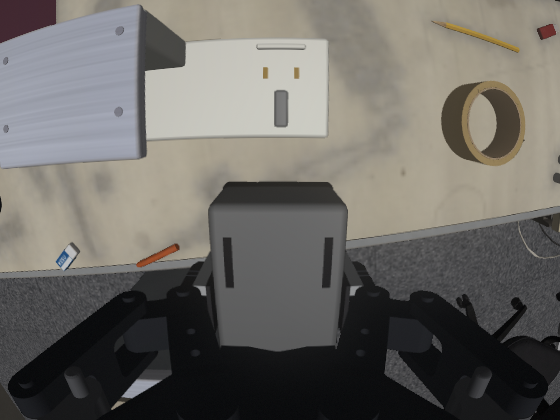

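```bash
python3 - <<'E'
from h import *
togo([530,-372.5,72],[np.pi,0,-0.129])
E
```

```text
t 7.325 xyz [100.9, 3.1, 156.9] ang [-0.002, 0.002, 0.002]
```

```bash
python3 -m creep '[{"jaw":-1,"xyz":[50,1.5,30],"angular":[0,0,0]},{"jaw":-1,"xyz":[101,3,60],"angular":[-0.002,0.002,0.002]},{"jaw":-1,"xyz":[101,3,100],"angular":[-0.002,0.002,0.002]},{"jaw":-1,"xyz":[101,3,140],"angular":[-0.002,0.002,0.002]},{"jaw":-1,"xyz":[101,3,157],"angular":[-0.002,0.002,0.002]},{"jaw":-1,"xyz":[101,3,157],"angular":[-0.002,0.002,0.002]},{"jaw":-1,"xyz":[101,3,157],"angular":[-0.002,0.002,0.002]},{"jaw":-1,"xyz":[101,3,157],"angular":[-0.002,0.002,0.002]}]'
python3 - <<'E'
from h import *
s,Q,P,uv,im,d=packtool("pre")
print(s["eef_pos"].round(2),s["tool_rot"].round(4))
togo([530,-372.5,42],[np.pi,0,-0.129])
# base plate right/back edges in world, from visible plate
b=(P[:,2]>7)&(P[:,2]<16)&(P[:,0]>470)&(P[:,0]<640)&(P[:,1]<-290)&(P[:,1]>-450)
L=R.from_euler("z",-7.4,degrees=True).inv().apply(P[b]-[529.1,-372.4,0])
print("plate rel seat",np.percentile(L,[0.5,99.5],axis=0).round(1),"expect x -48..60, y right -50")
g=(P[:,2]>15.5)&(P[:,2]<24)&(P[:,0]>560)&(P[:,0]<600)&(abs(P[:,1]+378)<40)
L=R.from_euler("z",-7.4,degrees=True).inv().apply(P[g]-[529.1,-372.4,0]); print("ledge",g.sum(),np.percentile(L,[1,99],axis=0).round(1) if g.sum() else 0,"expect 45..51, +-25")
cv2.imwrite("pics/pre.png",im[:,:,::-1])
E
```

```text
clock: 8.32
eef_pos: [531.5, -375.6, 75.2]
tool_rot: [3.138, -0.005, -0.131]
force: [0.0, 0.4, -2.5]
width: 49.3
gripper_force: 63.2
[ 531.46 -375.6    75.17] [ 3.1382 -0.0049 -0.1312]
t 8.375 xyz [-1.8, -2.9, 32.9] ang [0.003, -0.004, -0.002]
plate rel seat [[-34.3 -48.6   7.8]
 [ 60.5  88.   13.2]] expect x -48..60, y right -50
ledge 949 [[ 46.1 -24.   16. ]
 [ 51.9  24.3  19.8]] expect 45..51, +-25
```

```bash
python3 -m creep '[{"jaw":-1,"xyz":[-1.3,-2.9,8],"angular":[0.003,-0.004,0]},{"jaw":-1,"xyz":[-1.3,-2.9,8],"angular":[0.003,-0.004,0]},{"jaw":-1,"xyz":[-1.3,-2.9,8],"angular":[0.003,-0.004,0]},{"jaw":-1,"xyz":[-1.3,-2.9,8],"angular":[0.003,-0.004,0]}]'
python3 - <<'E'
from h import *
s,Q,P,uv,im,d=packtool("pre2")
print(s["eef_pos"].round(2),s["tool_rot"].round(4))
togo([530.5,-372.5,42],[np.pi,0,-0.129])
S=np.array([529.6,-372.4,0])
Li=R.from_euler("z",-7.4,degrees=True).inv()
for n,zl,zh,x0,x1 in [("ledge",15.5,24,560,600)]:
    g=(P[:,2]>zl)&(P[:,2]<zh)&(P[:,0]>x0)&(P[:,0]<x1)&(abs(P[:,1]+378)<40); L=Li.apply(P[g]-S); print(n,g.sum(),np.percentile(L,[1,99],axis=0).round(1),"tool",np.percentile(Q[g],[1,99],axis=0).round(1))
t=Q[(Q[:,2]>-20)&(Q[:,2]<-12)&(np.abs(Q[:,1])<27)&(Q[:,0]<50)&(Q[:,0]>-10)]
print("packtop tool",np.percentile(t,[1,99],axis=0).round(1))
E
```

```text
clock: 8.88
eef_pos: [529.7, -372.1, 65.4]
tool_rot: [-3.141, 0.002, -0.131]
force: [0.2, 0.3, -1.0]
width: 49.3
gripper_force: 63.2
[ 529.67 -372.05   65.38] [-3.1408e+00  1.8000e-03 -1.3130e-01]
t 8.925 xyz [1.0, 0.4, 23.3] ang [-0.001, 0.002, -0.002]
ledge 1070 [[ 45.3 -23.5  16. ]
 [ 51.3  24.1  19.9]] tool [[ 45.3 -23.8  45.4]
 [ 51.4  23.8  49.3]]
packtop tool [[ -9.3 -25.5 -17.9]
 [ 39.9  23.9 -13. ]]
```

```bash
python3 -m creep '[{"jaw":-1,"xyz":[1.2,0.4,6],"angular":[0,0,0]},{"jaw":-1,"xyz":[1.2,0.4,10],"angular":[0,0,0]},{"jaw":-1,"xyz":[1.2,0.4,13],"angular":[0,0,0]},{"jaw":-1,"xyz":[1.2,0.4,16],"angular":[0,0,0]},{"jaw":-1,"xyz":[1.2,0.4,18],"angular":[0,0,0]},{"jaw":-1,"xyz":[1.2,0.4,18],"angular":[0,0,0]}]'
```

```text
clock: 9.68
eef_pos: [530.6, -372.4, 47.2]
tool_rot: [-3.14, 0.002, -0.131]
force: [0.5, 0.0, -2.1]
width: 49.3
gripper_force: 63.2
```

The underside is at about 17.6 mm, below the key top at 22, with no contact force. The notch is over the key.

```bash
python3 -m creep '[{"jaw":-1,"xyz":[0,0,3],"angular":[0,0,0]},{"jaw":-1,"xyz":[0,0,5],"angular":[0,0,0]},{"jaw":-1,"xyz":[0,0,6.5],"angular":[0,0,0]},{"jaw":-1,"xyz":[0,0,6.5],"angular":[0,0,0]}]'
```

```text
clock: 10.18
eef_pos: [530.6, -372.4, 41.8]
tool_rot: [-3.14, 0.002, -0.131]
force: [-1.9, 0.6, 5.2]
width: 49.4
gripper_force: 64.1
```

```bash
python3 -m creep '[{"jaw":0.6,"xyz":[0,0,0],"angular":[0,0,0]},{"jaw":1,"xyz":[0,0,0],"angular":[0,0,0]},{"jaw":1,"xyz":[0,0,0],"angular":[0,0,0]},{"jaw":1,"xyz":[0,0,0],"angular":[0,0,0]},{"jaw":1,"xyz":[0,0,-20],"angular":[0,0,0]},{"jaw":1,"xyz":[0,0,-60],"angular":[0,0,0]},{"jaw":1,"xyz":[0,0,-120],"angular":[0,0,0]},{"jaw":1,"xyz":[-30,0,-180],"angular":[0,0,0]},{"jaw":1,"xyz":[-50,0,-200],"angular":[0,0,0]},{"jaw":1,"xyz":[-50,0,-200],"angular":[0,0,0]}]'
python3 - <<'E'
from h import *
s,Q,P,uv,im,d=packtool("seated")
print(s["eef_pos"].round(2),s["tool_rot"].round(4))
t=P[(P[:,2]>50)&(P[:,2]<66)&(np.hypot(P[:,0]-529,P[:,1]+372)<62)]
print("pack",cv2.minAreaRect(t[:,:2].astype(np.float32)),np.median(t[:,2]))
c=t.mean(0); A=np.c_[t[:,:2]-c[:2],np.ones(len(t))]; print(np.linalg.lstsq(A,t[:,2],rcond=None)[0].round(4))
# switch target: light origin from seat
L=R.from_euler("z",-7.4,degrees=True); O=np.array([529.6,-372.3,12])-L.apply([-20,-100,12]); print("origin",O,"pad",O+L.apply([-60,75,86]),"lip",O+L.apply([-75,75,122]))
h=P[(P[:,2]>125)&(P[:,2]<150)&(P[:,0]>460)&(P[:,0]<640)&(P[:,1]>-300)&(P[:,1]<-110)]; hl=L.inv().apply(h-O); print("hood local",np.percentile(hl,[0.5,99.5],axis=0).round(1),"expect x -75..40, y 0..150, z138")
E
```

```text
clock: 11.42
eef_pos: [481.0, -367.5, 244.9]
tool_rot: [3.139, -0.003, -0.133]
force: [0.0, -0.4, -0.0]
width: 85.3
gripper_force: 0.0
[ 481.05 -367.51  244.92] [ 3.1395e+00 -2.9000e-03 -1.3330e-01]
pack ((529.3218994140625, -371.3695068359375), (50.29286193847656, 84.09862518310547), 82.9103012084961) 57.62736712216787
[-6.00000e-03  1.20000e-03  5.76158e+01]
origin [ 562.31298291 -275.70879569    0.        ] pad [ 512.47238291 -193.60572272   86.        ] lip [ 497.59731547 -191.67378877  122.        ]
hood local [[-7.350e+01 -1.000e-01  1.266e+02]
 [ 3.960e+01  1.473e+02  1.392e+02]] expect x -75..40, y 0..150, z138
```

View pics/seated.png

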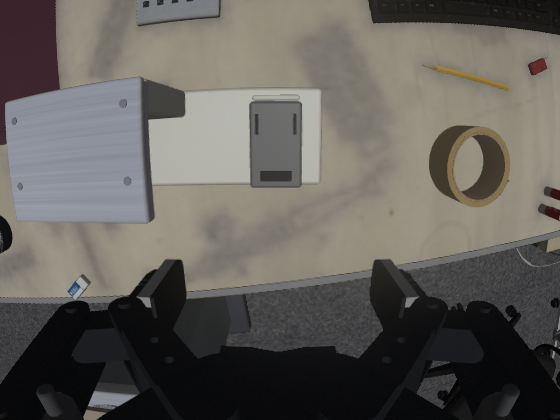

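The view shows the pack at (276,143) on the dock, with its ridge at the front, the ledge clear behind it and its sides parallel to the plate. Its top measures 57.6 mm (58 expected) and is level, so it's seated. Next is the switch.

```bash
cat >> h.py <<'E'
Lr=R.from_euler("z",-7.4,degrees=True); O=np.array([562.0,-275.7,0])
a=0.785; Rs=Lr*R.from_euler("x",np.pi)*R.from_rotvec([0,a,0])
def sw(x,y,z):  # light-frame upper tip corner -> tool shift to go
    off=Lr.inv().apply(Rs.apply([11,0,19])); tcp=O+Lr.apply(np.array([x,y,z])-off)
    s=ctrl.read_state(); c=Lr.inv().apply(s["eef_pos"]+R.from_euler("xyz",s["tool_rot"]).apply([11,0,19])-O)
    print("corner now (light)",c.round(1),"target tcp",tcp.round(1)); togo(tcp,Rs.as_euler("xyz"))
E
python3 - <<'E'
from h import *
sw(-120,75,170)
E
```

```text
corner now (light) [ -56.9 -100.5  224. ] target tcp [ 431.6 -183.1  175.7]
t 11.475 xyz [-73.9, -175.3, 67.2] ang [0.002, 0.784, -0.003]
```

```bash
python3 -m creep '[{"jaw":-1,"xyz":[-74,-40,10],"angular":[0,0.1,0]},{"jaw":-1,"xyz":[-74,-90,30],"angular":[0,0.25,0]},{"jaw":-1,"xyz":[-74,-140,50],"angular":[0,0.4,0]},{"jaw":-1,"xyz":[-74,-175,67],"angular":[0,0.55,0]},{"jaw":-1,"xyz":[-74,-175,67],"angular":[0,0.7,0]},{"jaw":-1,"xyz":[-74,-175,67],"angular":[0,0.785,0]},{"jaw":-1,"xyz":[-74,-175,67],"angular":[0,0.785,0]},{"jaw":-1,"xyz":[-74,-175,67],"angular":[0,0.785,0]},{"jaw":-1,"xyz":[-74,-175,67],"angular":[0,0.785,0]}]'
python3 - <<'E'
from h import *
print(ctrl.read_state()["qpos"].round(2))
sw(-120,75,66)
sw(-60,75,66)
E
```

```text
clock: 12.6
eef_pos: [364.1, -180.6, 289.3]
tool_rot: [-3.051, -0.561, -0.145]
force: [-0.4, -0.4, -1.0]
width: -0.2
gripper_force: 0.0
[ 1.43  0.16 -0.85  2.46 -1.09  0.23 -0.05]
corner now (light) [-189.1   70.3  279.2] target tcp [ 431.6 -183.1   71.7]
t 12.6 xyz [-59.0, 12.8, 219.8] ang [-0.08, 0.223, -0.022]
corner now (light) [-189.1   70.3  279.2] target tcp [ 491.1 -190.9   71.7]
t 12.6 xyz [-8.2, 14.7, 251.6] ang [-0.08, 0.223, -0.022]
```

The arm ran into its wrist limits (q4 2.46, q5 -1.09, q6 0.23). I'll fit a kinematic model so I can choose a feasible posture.

```bash
cat > kin.py <<'E'
from h import *
import itertools
D=[([1.13720244,0.62936009,0.03845213,1.51835984,-0.02700958,0.99628593,-0.0199744],[233.53,-605.98,249.38],[-3.1397,0,.3678])]
s=ctrl.read_state(); D.append((s["qpos"],s["eef_pos"],s["tool_rot"]))
best=[]
for sg in itertools.product([1,-1],repeat=7):
    def rots(q):
        out=[];A=R.identity()
        for i,ax in enumerate("zyzyzyz"): A=A*R.from_euler(ax,sg[i]*q[i]); out.append(A)
        return out
    # B * A(q) * T = M ; unknown const B(z rot), T(z rot)
    for b in np.arange(4)*np.pi/2:
      for t in np.arange(4)*np.pi/2:
        e=0
        for q,p,r in D:
            M=R.from_euler("z",b)*rots(q)[-1]*R.from_euler("z",t); e+=(M.inv()*R.from_euler("xyz",r)).magnitude()
        best.append((e,sg,b,t))
best.sort(key=lambda k:k[0])
for k in best[:6]: print(k)
e,sg,b,t=best[0]
rows=[];rhs=[]
for q,p,r in D:
    A=R.identity();Rb=R.from_euler("z",b);C=[]
    Rl=[]
    for i,ax in enumerate("zyzyzyz"): A=A*R.from_euler(ax,sg[i]*q[i]); Rl.append(Rb*A)
    cols=[[0,0,1],Rl[1].apply([0,0,1]),Rl[3].apply([0,0,1]),Rl[5].apply([0,0,1])]
    rows.append(np.array(cols).T); rhs.append(p)
x,res,_,_=np.linalg.lstsq(np.vstack(rows),np.hstack(rhs),rcond=None); print(x,np.vstack(rows)@x-np.hstack(rhs))
E
python3 kin.py
```

```text
(2.4348016251783476e-05, (-1, 1, -1, 1, -1, 1, -1), np.float64(0.0), np.float64(1.5707963267948966))
(2.4348016251783476e-05, (-1, -1, -1, -1, -1, -1, -1), np.float64(3.141592653589793), np.float64(4.71238898038469))
(0.13199625044539237, (-1, 1, -1, 1, -1, 1, 1), np.float64(0.0), np.float64(1.5707963267948966))
(0.13199625044539237, (-1, -1, -1, -1, -1, -1, 1), np.float64(3.141592653589793), np.float64(4.71238898038469))
(0.5021151370209397, (-1, 1, 1, 1, 1, 1, -1), np.float64(3.141592653589793), np.float64(4.71238898038469))
(0.5021151370209397, (-1, -1, 1, -1, 1, -1, -1), np.float64(0.0), np.float64(1.5707963267948966))
[296.75177289 562.71000866 383.78360956 291.31276297] [27.10195642  8.03521806  1.78948165  0.19980455 13.57366292 -1.78948165]
```

```bash
cat > rec.py <<'E'
from h import *
s=ctrl.read_state(); print(s["qpos"].round(2))
with open("poses.txt","a") as f: f.write(" ".join(map(str,[*s["qpos"],*s["eef_pos"],*s["tool_rot"]]))+"\n")
E
python3 rec.py
python3 -m creep '[{"jaw":-1,"xyz":[0,0,0],"angular":[0,-0.2,0]},{"jaw":-1,"xyz":[0,0,0],"angular":[0,-0.35,0]},{"jaw":-1,"xyz":[0,0,0],"angular":[0,-0.35,0]}]' ; python3 rec.py
python3 -m creep '[{"jaw":-1,"xyz":[80,0,0],"angular":[0,-0.2,0]},{"jaw":-1,"xyz":[80,0,0],"angular":[0,-0.3,-0.1]},{"jaw":-1,"xyz":[80,0,0],"angular":[0,-0.3,-0.2]},{"jaw":-1,"xyz":[80,0,0],"angular":[0,-0.3,-0.4]},{"jaw":-1,"xyz":[80,0,0],"angular":[0,-0.3,-0.4]}]' ; python3 rec.py
python3 -m creep '[{"jaw":-1,"xyz":[40,0,-40],"angular":[0,0,-0.2]},{"jaw":-1,"xyz":[80,0,-40],"angular":[0,0,-0.4]},{"jaw":-1,"xyz":[100,0,-40],"angular":[0,0,-0.6]},{"jaw":-1,"xyz":[100,0,-40],"angular":[0,0,-0.8]},{"jaw":-1,"xyz":[100,0,-40],"angular":[0,0,-1]},{"jaw":-1,"xyz":[100,0,-40],"angular":[0,0,-1]}]' ; python3 rec.py
```

```text
[ 1.43  0.16 -0.85  2.46 -1.09  0.23 -0.05]
clock: 12.98
eef_pos: [367.3, -173.4, 288.1]
tool_rot: [-3.026, -0.301, -0.116]
force: [0.3, 1.6, -0.0]
width: 0.2
gripper_force: 0.0
[ 0.92  0.16 -0.41  2.27 -0.33  0.52 -0.88]
clock: 13.6
eef_pos: [444.5, -179.5, 311.9]
tool_rot: [-3.098, -0.033, 0.316]
force: [1.1, 0.6, -0.4]
width: 0.2
gripper_force: 0.0
[ 0.67  0.33 -0.4   1.88  0.09  0.95 -1.03]
clock: 14.35
eef_pos: [538.3, -151.8, 355.5]
tool_rot: [3.137, -0.054, 1.315]
force: [-0.0, -0.1, 0.7]
width: -0.0
gripper_force: 0.0
[ 0.69  0.45 -0.65  1.62  0.24  1.15 -0.26]
```

```bash
cat > kin2.py <<'E'
from h import *
from scipy.optimize import least_squares
SG=[-1,1,-1,1,-1,1,-1]; T90=R.from_euler("z",np.pi/2)
LO=np.array([-3.06,-.37,-1.25,.18,-1.1,.23,-2.94]);HI=np.array([3.06,2.12,1.32,2.47,4.24,1.98,2.94])
def rl(q):
    A=R.identity();o=[]
    for i,ax in enumerate("zyzyzyz"): A=A*R.from_euler(ax,SG[i]*q[i]); o.append(A)
    return o
X,Y,Z=np.eye(3)
def cols(q):
    L=rl(q)
    return np.array([Z,L[1].apply(Z),L[2].apply(X),L[3].apply(X),L[3].apply(Z),L[4].apply(X),L[5].apply(X),L[5].apply(Z)]).T
D=np.loadtxt("poses.txt"); D=np.vstack([[1.13720244,0.62936009,0.03845213,1.51835984,-0.02700958,0.99628593,-0.0199744,233.53,-605.98,249.38,-3.1397,0,.3678],D])
A=np.vstack([cols(d[:7]) for d in D]); b=D[:,7:10].ravel()
lam=0.03; W=np.diag([0,0,1,1,0,1,1,0])*lam
par=np.linalg.lstsq(np.vstack([A,W]),np.r_[b,np.zeros(8)],rcond=None)[0]
def fk(q): return cols(q)@par, rl(q)[-1]*T90
if __name__=="__main__": print(par.round(1),np.abs(A@par-b).max())
E
python3 kin2.py
cat > ik.py <<'E'
from kin2 import *
rng=np.random.default_rng(0)
def goal(x,y,z,a,beta,roll,half=11):
    Rn=R.from_euler("z",np.radians(-7.4)+beta)*R.from_euler("x",np.pi)*R.from_rotvec([0,a,0])
    tcp=O+Lr.apply([x,y,z])-Rn.apply([half,0,19]); return tcp,Rn*R.from_euler("z",roll)
def ik(tcp,Rn,q0,n=1e-3,qref=None):
    f=lambda q:np.r_[(fk(q)[0]-tcp)/100,(fk(q)[1].inv()*Rn).as_rotvec(),n*(q-q0)]
    r=least_squares(f,np.clip(q0,LO+.01,HI-.01),bounds=(LO,HI)); e=f(r.x); return r.x,np.abs(e[:6]).max()
if __name__=="__main__":
    for a in [.5,.6,.7,.785]:
      for beta in [-.3,0,.3]:
        for roll in [0,np.pi/2,-np.pi/2,np.pi]:
          best=None
          for k in range(8):
            q0=rng.uniform(np.maximum(LO,-1.3),np.minimum(HI,2.4)); 
            q,e=ik(*goal(-60,75,66,a,beta,roll),q0)
            m=np.min(np.r_[q-LO,HI-q])
            if e<2e-2 and (best is None or m>best[0]): best=(m,q)
          if best: print(a,beta,round(roll,2),round(best[0],2),best[1].round(2))
E
python3 ik.py
```

```text
[159.4 560.1  10.  -75.6 333.3  27.2  -5.6 217.8] 27.50147046747
0.5 0.3 0 0.0 [ 1.15  0.97 -1.25  2.44  1.97  0.72 -2.94]
0.5 0.3 1.57 0.0 [ 1.15  0.97 -1.25  2.45  2.    0.73  1.74]
0.5 0.3 -1.57 0.0 [ 1.15  0.97 -1.25  2.45  2.    0.73 -1.4 ]
0.5 0.3 3.14 0.01 [ 1.09  0.88 -1.09  2.46  2.15  0.59  0.02]
```

```bash
cat > fit.py <<'E'
from kin2 import *
import itertools
D=D  # 6 poses
names=[];
def full(q):
    L=rl(q); c={"bx":X,"by":Y,"z0":Z}
    for i in range(7):
        for n,v in zip("xyz",(X,Y,Z)): c[f"{i+1}{n}"]=L[i].apply(v)
    return c
F=[full(d[:7]) for d in D]; M={k:np.concatenate([f[k] for f in F]) for k in F[0]}
b=D[:,7:10].ravel(); base=["z0","2z","4z","6z"]
ex=[k for k in M if k not in base+["1z","3z","5z","7z"]]
out=[]
for n in (0,1,2,3,4):
    for c in itertools.combinations(ex,n):
        A=np.array([M[k] for k in base+list(c)]).T; x=np.linalg.lstsq(A,b,rcond=None)[0]; out.append((np.abs(A@x-b).max(),n,c,x.round(1)))
for n in range(5):
    for o in sorted([o for o in out if o[1]==n],key=lambda o:o[0])[:4]: print(o)
E
python3 fit.py
```

```text
(np.float64(30.441828246265203), 0, (), array([247.5, 604.5, 361.7, 297.2]))
(np.float64(4.849033994745753), 1, ('4y',), array([322.5, 562.6, 376.4, 322.8, -24.7]))
(np.float64(4.849033994745781), 1, ('3y',), array([322.5, 562.6, 376.4, 322.8, -24.7]))
(np.float64(9.373765380812614), 1, ('1y',), array([346.9, 559.1, 389.3, 339.3, -29.7]))
(np.float64(9.373765380812614), 1, ('2y',), array([346.9, 559.1, 389.3, 339.3, -29.7]))
(np.float64(0.12002996217944428), 2, ('2y', '4y'), array([336.3, 558.9, 382.4, 330.7, -11.8, -16.2]))
(np.float64(0.1200299621794727), 2, ('1y', '4y'), array([336.3, 558.9, 382.4, 330.7, -11.8, -16.2]))
(np.float64(0.12002996217955797), 2, ('2y', '3y'), array([336.3, 558.9, 382.4, 330.7, -11.8, -16.2]))
(np.float64(0.12002996217975692), 2, ('1y', '3y'), array([336.3, 558.9, 382.4, 330.7, -11.8, -16.2]))
(np.float64(0.001015521847165246), 3, ('1y', '4y', '5y'), array([ 3.362e+02,  5.591e+02,  3.821e+02,  3.309e+02, -1.150e+01,
       -1.620e+01, -3.000e-01]))
(np.float64(0.001015521847165246), 3, ('2y', '3y', '5y'), array([ 3.362e+02,  5.591e+02,  3.821e+02,  3.30
[... 375 characters left out ...]
at64(0.0007875317936338888), 4, ('1y', '3x', '3y', '6y'), array([ 3.362e+02,  5.591e+02,  3.821e+02,  3.309e+02, -1.150e+01,
        0.000e+00, -1.620e+01, -3.000e-01]))
(np.float64(0.0007875317936338888), 4, ('2y', '3x', '4y', '6y'), array([ 3.362e+02,  5.591e+02,  3.821e+02,  3.309e+02, -1.150e+01,
        0.000e+00, -1.620e+01, -3.000e-01]))
(np.float64(0.0007875317936907322), 4, ('1y', '3x', '3y', '5y'), array([ 3.362e+02,  5.591e+02,  3.821e+02,  3.309e+02, -1.150e+01,
        0.000e+00, -1.620e+01, -3.000e-01]))
(np.float64(0.0007875317936907322), 4, ('1y', '3x', '4y', '5y'), array([ 3.362e+02,  5.591e+02,  3.821e+02,  3.309e+02, -1.150e+01,
        0.000e+00, -1.620e+01, -3.000e-01]))
```

The model now fits to microns. Next is an IK search for comfortable push poses.

```bash
python3 - <<'E'
s=open("kin2.py").read()
i=s.index("def cols"); j=s.index("D=np.loadtxt"); k=s.index("lam=0.03"); l=s.index("def fk")
s=s[:i]+'''def cols(q):
    L=rl(q)
    return np.array([Z,L[1].apply(Z),L[3].apply(Z),L[5].apply(Z),L[0].apply(Y),L[3].apply(Y),L[4].apply(Y)]).T
'''+s[j:k]+"par=np.linalg.lstsq(A,b,rcond=None)[0]\n"+s[l:]
open("kin2.py","w").write(s)
E
python3 kin2.py; sed -i 's/range(8)/range(10)/; s/\[-.3,0,.3\]/[-.5,-.25,0,.25,.5]/; s/\[0,np.pi\/2,-np.pi\/2,np.pi\]/[0,np.pi\/2]/' ik.py; time timeout 500 python3 ik.py
```

```text
[ 3.362e+02  5.591e+02  3.821e+02  3.309e+02 -1.150e+01 -1.620e+01
 -3.000e-01] 0.001015521847165246
0.5 -0.5 0 0.08 [ 0.6   0.82 -0.66  2.39  2.14  0.8   2.19]
0.5 -0.5 1.57 0.09 [ 0.83  1.01 -1.07  2.38  1.98  1.12  0.86]
0.5 -0.25 0 0.05 [ 0.46  0.75 -0.27  2.42  2.73  0.55  1.92]
0.5 -0.25 1.57 0.07 [ 0.93  0.99 -1.04  2.4   2.12  0.96  1.08]
0.5 0 0 0.07 [0.38 0.74 0.02 2.4  3.43 0.5  1.55]
0.5 0 1.57 0.08 [ 1.05  1.   -1.05  2.39  2.18  0.79  1.38]
0.5 0.25 0 0.0 [0.05 0.89 0.71 2.36 4.24 0.9  1.01]
0.5 0.25 1.57 0.14 [ 1.01  0.87 -0.77  2.33  2.46  0.41  1.38]
0.5 0.5 0 0.0 [ 1.31  1.15 -1.25  2.24  1.76  0.64 -2.26]
0.5 0.5 1.57 0.04 [ 1.14  0.92 -0.87  2.24  2.03  0.27  2.12]
0.6 -0.5 0 0.01 [ 0.63  0.92 -0.76  2.46  2.22  1.05  2.1 ]
0.6 -0.5 1.57 0.01 [ 0.57  0.89 -0.67  2.46  2.26  0.99  0.46]
0.6 -0.25 0 0.0 [ 1.    1.18 -1.25  2.47  2.16  1.27  2.69]
0.6 -0.25 1.57 0.0 [ 1.    1.18 -1.25  2.47  2.16  1.27  1.12]
0.6 0 1.57 0.01 [ 1.08  1.07 -1.06  2.46  2.38  0.92  1.25]
0.6 0.25 0 0.08 [ 1.02  0.9  -0.72  2.39  2.86  0.5   2.62]
0.6 0.25 1.57 0.08 [ 1.17  1.02 -0.99  2.39  2.46  0.61  1.51]
0.6 0.5 0 0.0 [ 1.37  1.2  -1.25  2.28  1.94  0.6  -2.35]
0.6 0.5 1.57 0.15 [ 1.31  1.1  -1.1   2.28  2.07  0.45  2.2 ]
0.7 0.25 0 0.03 [ 1.14  1.02 -0.84  2.44  2.89  0.65  2.72]
0.7 0.25 1.57 0.03 [ 1.22  1.1  -1.    2.44  2.68  0.7   1.39]
0.7 0.5 0 0.0 [ 1.43  1.27 -1.25  2.31  2.12  0.56 -2.43]
0.7 0.5 1.57 0.13 [ 1.37  1.17 -1.12  2.31  2.31  0.44  2.07]
0.785 0.25 0 0.0 [ 1.27  1.18 -1.01  2.47  2.81  0.76  2.94]
0.785 0.25 1.57 0.0 [ 1.37  1.35 -1.25  2.47  2.53  0.88  1.72]
0.785 0.5 0 0.06 [0.69 0.9  0.06 2.35 4.18 0.88 1.67]
0.785 0.5 1.57 0.14 [ 1.42  1.23 -1.11  2.33  2.52  0.43  1.95]
real	3m14.557s
user	3m14.367s
sys	0m0.205s
```

```bash
cat > plan.py <<'E'
from ik import *
qc=ctrl.read_state()["qpos"]
q0=np.array([1.02,.90,-.72,2.39,2.86,.50,-.52])
for a,beta in [(.55,.15),(.6,.2),(.6,.3),(.65,.3),(.7,.35),(.75,.4)]:
    print(a,beta)
    for p in [(-60,75,76),(-60,75,66),(-82,75,66),(-82,75,130),(-82,75,200)]:
        best=None
        for k in range(6):
            q,e=ik(*goal(*p,a,beta,np.pi),q0+rng.normal(0,.25,7)*(k>0),3e-2 if 0 else 3e-3)
            m=np.min(np.r_[q-LO,HI-q])
            if e<1e-2 and (best is None or m>best[0]): best=(m,q)
        print("  ",p,best and (round(best[0],2),best[1].round(2)))
E
python3 plan.py
```

```text
0.55 0.15
   (-60, 75, 76) (np.float64(0.08), array([ 0.97,  0.85, -0.75,  2.39,  2.63,  0.51, -0.47]))
   (-60, 75, 66) (np.float64(0.08), array([ 1.05,  0.93, -0.87,  2.39,  2.48,  0.6 , -0.28]))
   (-82, 75, 66) (np.float64(0.02), array([ 0.98,  0.88, -0.73,  2.45,  2.7 ,  0.57, -0.52]))
   (-82, 75, 130) (np.float64(0.05), array([ 1.01,  0.69, -0.75,  2.42,  2.62,  0.38, -0.51]))
   (-82, 75, 200) (np.float64(0.0), array([ 1.16,  0.55, -0.94,  2.36,  1.99,  0.23,  0.06]))
0.6 0.2
   (-60, 75, 76) (np.float64(0.06), array([ 1.01,  0.87, -0.73,  2.41,  2.8 ,  0.53, -0.54]))
   (-60, 75, 66) (np.float64(0.06), array([ 1.07,  0.95, -0.85,  2.41,  2.64,  0.59, -0.34]))
   (-82, 75, 66) (np.float64(0.01), array([ 1.11,  0.97, -0.88,  2.46,  2.64,  0.64, -0.32]))
   (-82, 75, 130) (np.float64(0.03), array([ 1.13,  0.76, -0.88,  2.44,  2.6 ,  0.44, -0.38]))
   (-82, 75, 200) (np.float64(0.0), array([ 1.22,  0.58, -0.97,  2.38,  2.29,  0.23, -0.14]))
0.6 0.3
   (-60, 75, 76) (np.float64(0.1), array([ 1.12,  0.92, -0.85,  2.37,  2.65,  0.46, -0.24]))
   (-60, 75, 66) (np.float64(0.1), arra
[... 1076 characters left out ...]
,  2.44,  2.93,  0.55, -0.31]))
   (-82, 75, 130) (np.float64(0.04), array([ 1.3 ,  0.88, -0.98,  2.43,  2.74,  0.41, -0.23]))
   (-82, 75, 200) (np.float64(0.0), array([ 1.4 ,  0.73, -1.12,  2.39,  2.41,  0.23,  0.  ]))
0.75 0.4
   (-60, 75, 76) (np.float64(0.08), array([ 1.23,  1.02, -0.84,  2.39,  3.07,  0.47, -0.39]))
   (-60, 75, 66) (np.float64(0.08), array([ 1.25,  1.06, -0.87,  2.39,  3.01,  0.49, -0.3 ]))
   (-82, 75, 66) (np.float64(0.04), array([ 1.31,  1.09, -0.92,  2.43,  2.93,  0.52, -0.19]))
   (-82, 75, 130) (np.float64(0.04), array([ 1.35,  0.93, -1.  ,  2.43,  2.85,  0.38, -0.23]))
   (-82, 75, 200) (np.float64(0.0), array([ 1.29,  0.64, -0.84,  2.39,  3.72,  0.23, -1.22]))
```

```bash
cat > path.py <<'E'
from ik import *
import sys
qc=ctrl.read_state()["qpos"]
qB,e=ik(*goal(-82,75,130,.6,.3,np.pi),np.array([1.15,.75,-.85,2.4,2.7,.32,-.35]),3e-3)
print("qB",qB.round(2),e)
vias=[qc]+[np.array(v) for v in eval(sys.argv[1])]+[qB]
N=int(sys.argv[2])
p0=None
for i in range(len(vias)-1):
    for f in np.linspace(0,1,N+1)[(i>0):]:
        q=vias[i]*(1-f)+vias[i+1]*f; p,Rt=fk(q)
        pts=[p+Rt.apply(v) for v in ([11,0,19],[-11,0,19],[42,0,-54],[-42,0,-54],[67,0,-123])]
        l=[Lr.inv().apply(x-O).round().astype(int).tolist() for x in pts]
        print(i,round(f,2),p.round().tolist(),"zdir",Rt.apply([0,0,1]).round(2).tolist(),"tip",l[0],"body",l[2],l[3],"cam",l[4])
E
python3 path.py '[[0.9,0.2,-0.75,2.2,0.6,0.6,-0.3],[1.1,0.3,-0.85,2.35,1.8,0.35,-0.3]]' 4
```

```text
qB [ 1.15  0.76 -0.85  2.4   2.7   0.32 -0.35] 1.2669366749890756e-07
0 0.0 [538.0, -152.0, 355.0] zdir [0.02, 0.05, -1.0] tip [-38, 132, 337] body [-35, 159, 412] [-45, 75, 407] cam [-32, 180, 482]
0 0.25 [509.0, -173.0, 341.0] zdir [0.07, -0.04, -1.0] tip [-63, 105, 322] body [-66, 139, 394] [-74, 55, 396] cam [-69, 166, 462]
0 0.5 [478.0, -188.0, 329.0] zdir [0.13, -0.13, -0.98] tip [-92, 85, 309] body [-101, 124, 377] [-104, 40, 386] cam [-110, 156, 443]
0 0.75 [444.0, -195.0, 317.0] zdir [0.18, -0.19, -0.97] tip [-123, 72, 296] body [-139, 115, 361] [-137, 32, 376] cam [-153, 151, 424]
0 1.0 [408.0, -195.0, 304.0] zdir [0.23, -0.23, -0.95] tip [-159, 67, 283] body [-181, 112, 345] [-173, 31, 365] cam [-201, 150, 405]
1 0.25 [418.0, -236.0, 303.0] zdir [0.29, -0.32, -0.9] tip [-144, 25, 281] body [-177, 73, 335] [-153, -1, 367] cam [-207, 115, 388]
1 0.5 [433.0, -261.0, 303.0] zdir [0.37, -0.37, -0.85] tip [-127, 0, 281] body [-172, 46, 328] [-133, -16, 370] cam [-212, 86, 374]
1 0.75 [447.0, -268.0, 301.0] zdir [0.45, -0.36, -0.82] tip [-112, -7, 279] body [-168, 31, 321] [-115, -14, 369] cam [-217, 65, 363]
1 1.0 [457.0, -261.0, 295.0] zdir [0.52, -0.31, -0.79] tip [-103, 0, 273] body [-167, 27, 312] [-105, 2, 363] cam [-224, 51, 352]
2 0.25 [465.0, -257.0, 254.0] zdir [0.53, -0.23, -0.81] tip [-97, 5, 232] body [-162, 22, 273] [-95, 8, 322] cam [-221, 37, 315]
2 0.5 [470.0, -244.0, 213.0] zdir [0.54, -0.14, -0.83] tip [-94, 19, 191] body [-160, 24, 234] [-90, 22, 281] cam [-219, 29, 277]
2 0.75 [472.0, -223.0, 174.0] zdir [0.55, -0.03, -0.83] tip [-94, 40, 152] body [-160, 33, 196] [-91, 43, 242] cam [-219, 27, 240]
2 1.0 [471.0, -194.0, 139.0] zdir [0.56, 0.1, -0.83] tip [-99, 70, 118] body [-163, 50, 160] [-97, 70, 208] cam [-220, 32, 203]
```

```bash
cat > rows.py <<'E'
from ik import *
import sys
# rows from the present pose along joint interpolation to the given q
s=ctrl.read_state(); qc=s["qpos"]; print("q",qc.round(2),"t",s["clock"])
p0,R0=fk(qc); qT=np.array(eval(sys.argv[1])); N=int(sys.argv[2])
for f in np.arange(1,N+1)/N:
    p,Rt=fk(qc*(1-f)+qT*f); print((R0.inv().apply(p-p0)).round(1).tolist(),(R0.inv()*Rt).as_rotvec().round(3).tolist())
E
python3 rows.py '[0.9,0.2,-0.75,2.2,0.6,0.6,-0.3]' 6
```

```text
q [ 0.69  0.45 -0.65  1.62  0.24  1.15 -0.26] t 14.35
[-19.5, -15.0, 8.6] [-0.051, -0.055, -0.025]
[-36.9, -31.5, 16.5] [-0.099, -0.106, -0.058]
[-51.6, -49.6, 23.9] [-0.144, -0.152, -0.097]
[-63.3, -69.4, 31.2] [-0.184, -0.193, -0.143]
[-71.9, -91.3, 38.8] [-0.22, -0.228, -0.195]
[-77.1, -115.4, 47.0] [-0.251, -0.257, -0.251]
```

```bash
python3 -m creep '[{"jaw":-1,"xyz":[-20,-15,9],"angular":[-0.05,-0.055,-0.025]},{"jaw":-1,"xyz":[-37,-31,16],"angular":[-0.1,-0.106,-0.058]},{"jaw":-1,"xyz":[-52,-50,24],"angular":[-0.144,-0.152,-0.097]},{"jaw":-1,"xyz":[-63,-69,31],"angular":[-0.184,-0.193,-0.143]},{"jaw":-1,"xyz":[-72,-91,39],"angular":[-0.22,-0.228,-0.195]},{"jaw":-1,"xyz":[-77,-115,47],"angular":[-0.251,-0.257,-0.251]},{"jaw":-1,"xyz":[-77,-115,47],"angular":[-0.251,-0.257,-0.251]}]'
python3 rows.py '[1.1,0.3,-0.85,2.35,1.8,0.35,-0.3]' 8
```

```text
clock: 15.22
eef_pos: [405.4, -194.5, 303.2]
tool_rot: [2.905, 0.233, 1.53]
force: [-0.1, 0.3, -0.0]
width: -0.3
gripper_force: 0.0
q [ 0.78  0.18 -0.6   2.21  0.54  0.58 -0.24] t 15.225
[-21.7, 2.5, 7.8] [-0.023, -0.056, -0.121]
[-39.7, 7.2, 14.2] [-0.048, -0.105, -0.244]
[-53.5, 13.5, 19.4] [-0.076, -0.147, -0.37]
[-63.1, 20.8, 23.8] [-0.106, -0.182, -0.498]
[-68.4, 28.5, 27.4] [-0.138, -0.211, -0.627]
[-69.6, 35.9, 30.5] [-0.172, -0.234, -0.758]
[-66.9, 42.5, 33.0] [-0.208, -0.251, -0.889]
[-60.8, 47.7, 35.0] [-0.246, -0.264, -1.022]
```

The solver follows the plan well, so I'll go on.

```bash
python3 -m creep '[{"jaw":-1,"xyz":[-22,2,8],"angular":[-0.023,-0.056,-0.121]},{"jaw":-1,"xyz":[-40,7,14],"angular":[-0.048,-0.105,-0.244]},{"jaw":-1,"xyz":[-53,13,19],"angular":[-0.076,-0.147,-0.37]},{"jaw":-1,"xyz":[-63,21,24],"angular":[-0.106,-0.182,-0.498]},{"jaw":-1,"xyz":[-68,28,27],"angular":[-0.138,-0.211,-0.627]},{"jaw":-1,"xyz":[-70,36,30],"angular":[-0.172,-0.234,-0.758]},{"jaw":-1,"xyz":[-67,42,33],"angular":[-0.208,-0.251,-0.889]},{"jaw":-1,"xyz":[-61,48,35],"angular":[-0.246,-0.264,-1.022]},{"jaw":-1,"xyz":[-61,48,35],"angular":[-0.246,-0.264,-1.022]}]'
python3 rows.py '[1.15,0.76,-0.85,2.4,2.7,0.32,-0.35]' 8
```

```text
clock: 16.35
eef_pos: [461.4, -262.3, 296.3]
tool_rot: [-3.132, 0.658, 2.62]
force: [-0.3, -0.9, -0.0]
width: 0.2
gripper_force: 0.0
q [ 0.88  0.26 -0.57  2.35  1.91  0.25 -0.42] t 16.35
[16.3, 3.0, 20.6] [-0.03, 0.034, -0.086]
[32.7, 7.7, 39.5] [-0.069, 0.062, -0.168]
[48.9, 14.1, 56.4] [-0.116, 0.082, -0.246]
[64.7, 22.2, 71.4] [-0.169, 0.095, -0.32]
[79.6, 32.0, 84.1] [-0.228, 0.1, -0.388]
[93.5, 43.2, 94.6] [-0.291, 0.094, -0.451]
[106.1, 55.9, 102.6] [-0.358, 0.079, -0.509]
[116.9, 69.6, 108.0] [-0.427, 0.054, -0.562]
```

```bash
python3 -m creep '[{"jaw":-1,"xyz":[16,3,21],"angular":[-0.03,0.034,-0.086]},{"jaw":-1,"xyz":[33,8,39],"angular":[-0.069,0.062,-0.168]},{"jaw":-1,"xyz":[49,14,56],"angular":[-0.116,0.082,-0.246]},{"jaw":-1,"xyz":[65,22,71],"angular":[-0.169,0.095,-0.32]},{"jaw":-1,"xyz":[80,32,84],"angular":[-0.228,0.1,-0.388]},{"jaw":-1,"xyz":[93,43,95],"angular":[-0.291,0.094,-0.451]},{"jaw":-1,"xyz":[106,56,103],"angular":[-0.358,0.079,-0.509]},{"jaw":-1,"xyz":[117,70,108],"angular":[-0.427,0.054,-0.562]},{"jaw":-1,"xyz":[117,70,108],"angular":[-0.427,0.054,-0.562]}]'
cat > sw.py <<'E'
from ik import *
import sys
# present upper tip corner in light frame, and rows to corner targets at a=.6, beta=.3, roll pi
s=ctrl.read_state(); p0=s["eef_pos"]; R0=R.from_euler("xyz",s["tool_rot"])
print("t",s["clock"],"q",s["qpos"].round(2),"corner",Lr.inv().apply(p0+R0.apply([-11,0,19])-O).round(1),"F",s["force"].round(1))
for g in eval(sys.argv[1]):
    p,Rt=goal(*g,.6,.3,np.pi); print(g,R0.inv().apply(p-p0).round(1).tolist(),(R0.inv()*Rt).as_rotvec().round(3).tolist())
E
python3 sw.py '[(-82,75,130),(-82,75,66),(-60,75,66),(-60,75,72),(-60,75,80)]'
```

```text
clock: 17.48
eef_pos: [472.3, -189.5, 137.3]
tool_rot: [3.131, 0.598, -2.971]
force: [-0.7, -0.3, 0.2]
width: -0.1
gripper_force: 0.0
t 17.475 q [ 1.17  0.77 -0.88  2.4   2.62  0.33 -0.27] corner [-81.2  79.9 127.8] F [-0.7 -0.3  0.2]
(-82, 75, 130) [0.6, -4.2, -3.1] [0.011, -0.002, -0.0]
(-82, 75, 66) [36.7, -4.8, 49.8] [0.011, -0.002, -0.0]
(-60, 75, 66) [19.3, -11.4, 61.6] [0.011, -0.002, -0.0]
(-60, 75, 72) [15.9, -11.4, 56.6] [0.011, -0.002, -0.0]
(-60, 75, 80) [11.4, -11.3, 50.0] [0.011, -0.002, -0.0]
```

```bash
python3 -m creep '[{"jaw":-1,"xyz":[12,-4.8,14],"angular":[0.01,0,0]},{"jaw":-1,"xyz":[24,-4.8,32],"angular":[0.01,0,0]},{"jaw":-1,"xyz":[37,-4.8,50],"angular":[0.01,0,0]},{"jaw":-1,"xyz":[37,-4.8,50],"angular":[0.01,0,0]},{"jaw":-1,"xyz":[37,-4.8,50],"angular":[0.01,0,0]}]'
python3 sw.py '[(-82,75,64),(-62,75,64),(-62,75,74),(-62,75,84)]'
python3 - <<'E'
from h import *
im,d=viewer.get_image("wrist"); cv2.imwrite("pics/sw1.png",im[:,:,::-1])
E
```

```text
clock: 18.1
eef_pos: [471.4, -194.0, 77.4]
tool_rot: [-3.136, 0.6, -2.963]
force: [-0.0, 0.9, 0.6]
width: 0.1
gripper_force: 0.0
t 18.1 q [ 1.14  0.95 -0.85  2.42  2.7   0.51 -0.25] corner [-81.4  75.3  67.9] F [-0.   0.9  0.6]
(-82, 75, 64) [2.7, -0.0, 2.9] [-0.001, 0.0, 0.006]
(-62, 75, 64) [-13.0, -6.0, 13.7] [-0.001, 0.0, 0.006]
(-62, 75, 74) [-18.6, -6.0, 5.4] [-0.001, 0.0, 0.006]
(-62, 75, 84) [-24.3, -6.1, -2.8] [-0.001, 0.0, 0.006]
```

View pics/sw1.png

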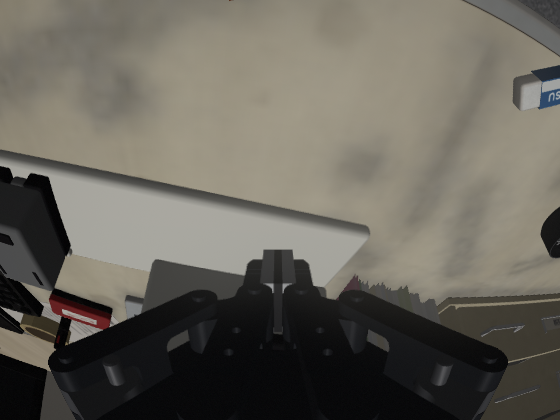

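The wrist view, upside down, shows the closed fingers at (278,265) in front of and below the hood, with the base plate in front and the pack at left. Next I'll move under the paddle.

```bash
python3 -m creep '[{"jaw":-1,"xyz":[-4,-2,6],"angular":[0,0,0]},{"jaw":-1,"xyz":[-8,-4,10],"angular":[0,0,0]},{"jaw":-1,"xyz":[-13,-6,13.7],"angular":[0,0,0]},{"jaw":-1,"xyz":[-13,-6,13.7],"angular":[0,0,0]}]'
python3 sw.py '[(-62,75,70),(-62,75,74),(-62,75,78),(-62,75,86)]'
```

```text
clock: 18.65
eef_pos: [490.9, -196.4, 73.0]
tool_rot: [-3.137, 0.601, -2.963]
force: [-0.6, -0.6, 0.2]
width: -0.1
gripper_force: 0.0
t 18.65 q [ 1.12  0.96 -0.84  2.38  2.68  0.49 -0.24] corner [-61.8  75.4  63.5] F [-0.6 -0.6  0.2]
(-62, 75, 70) [-3.4, -0.3, -5.5] [0.0, 0.001, 0.007]
(-62, 75, 74) [-5.7, -0.3, -8.8] [0.0, 0.001, 0.007]
(-62, 75, 78) [-7.9, -0.3, -12.1] [0.0, 0.001, 0.007]
(-62, 75, 86) [-12.5, -0.3, -18.7] [0.0, 0.001, 0.007]
```

```bash
python3 -m creep '[{"jaw":-1,"xyz":[-2,0,-3],"angular":[0,0,0]},{"jaw":-1,"xyz":[-4,0,-6],"angular":[0,0,0]},{"jaw":-1,"xyz":[-5.7,0,-8.3],"angular":[0,0,0]}]'
python3 -m creep '[{"jaw":-1,"xyz":[-1.1,0,-1.7],"angular":[0,0,0]},{"jaw":-1,"xyz":[-2.3,0,-3.3],"angular":[0,0,0]}]'
python3 -m creep '[{"jaw":-1,"xyz":[-1.1,0,-1.7],"angular":[0,0,0]},{"jaw":-1,"xyz":[-1.7,0,-2.5],"angular":[0,0,0]}]'; python3 sw.py '[]'
```

```text
clock: 19.02
eef_pos: [490.0, -196.2, 83.1]
tool_rot: [-3.138, 0.6, -2.963]
force: [0.5, -0.7, 0.5]
width: -0.4
gripper_force: 0.0
clock: 19.27
eef_pos: [489.8, -196.2, 86.8]
tool_rot: [-3.139, 0.6, -2.964]
force: [-1.1, 0.1, -2.0]
width: 0.2
gripper_force: 0.8
clock: 19.52
eef_pos: [489.1, -195.9, 89.3]
tool_rot: [-3.14, 0.598, -2.964]
force: [-2.1, 0.7, -4.1]
width: 0.0
gripper_force: 1.9
t 19.525 q [ 1.12  0.91 -0.85  2.38  2.66  0.45 -0.25] corner [-63.7  75.7  79.8] F [-2.1  0.7 -4.1]
```

```bash
python3 -m creep '[{"jaw":-1,"xyz":[-1.5,0,-1.2],"angular":[0,0,0]},{"jaw":-1,"xyz":[-3,0,-2.5],"angular":[0,0,0]},{"jaw":-1,"xyz":[-3.5,0,-3.5],"angular":[0,0,0]}]'
python3 -m creep '[{"jaw":-1,"xyz":[-1.1,0,-1.7],"angular":[0,0,0]},{"jaw":-1,"xyz":[-1.7,0,-2.5],"angular":[0,0,0]}]'
python3 -m creep '[{"jaw":-1,"xyz":[-1.1,0,-1.7],"angular":[0,0,0]},{"jaw":-1,"xyz":[-1.1,0,-1.7],"angular":[0,0,0]}]';python3 sw.py '[]'
```

```text
clock: 19.9
eef_pos: [489.5, -195.8, 94.1]
tool_rot: [-3.14, 0.598, -2.965]
force: [-4.9, -0.7, -4.6]
width: 0.0
gripper_force: 3.2
clock: 20.15
eef_pos: [489.1, -195.6, 96.6]
tool_rot: [-3.141, 0.597, -2.966]
force: [-4.0, 0.3, -11.4]
width: -0.0
gripper_force: 5.1
clock: 20.4
eef_pos: [488.3, -194.9, 98.2]
tool_rot: [3.14, 0.595, -2.965]
force: [-6.7, 1.3, -10.5]
width: -0.2
gripper_force: 5.8
t 20.4 q [ 1.12  0.88 -0.85  2.38  2.65  0.42 -0.25] corner [-64.7  76.6  88.7] F [ -6.7   1.3 -10.5]
```

```bash
python3 -m creep '[{"jaw":-1,"xyz":[-1.9,0,-0.4],"angular":[0,0,0]},{"jaw":-1,"xyz":[-3,0,-1.5],"angular":[0,0,0]},{"jaw":-1,"xyz":[-3,0,-1.5],"angular":[0,0,0]},{"jaw":-1,"xyz":[-3,0,-1.5],"angular":[0,0,0]}]';python3 sw.py '[(-62,75,66),(-82,75,66)]'
```

```text
clock: 20.9
eef_pos: [487.8, -194.1, 99.8]
tool_rot: [3.137, 0.592, -2.968]
force: [-8.9, 0.7, -14.6]
width: -0.2
gripper_force: 8.0
t 20.9 q [ 1.12  0.87 -0.85  2.37  2.64  0.41 -0.25] corner [-65.3  77.3  90.1] F [ -8.9   0.7 -14.6]
(-62, 75, 66) [11.6, -3.2, 21.5] [0.006, -0.008, 0.002]
(-82, 75, 66) [27.4, 2.9, 10.9] [0.006, -0.008, 0.002]
```

The force held at about 4 N through the stroke and rose to 15 N with the paddle edge computed at 94–95 mm. That matches the stop. Backing off now.

```bash
python3 -m creep '[{"jaw":-1,"xyz":[4.5,0,6.5],"angular":[0,0,0]},{"jaw":-1,"xyz":[9,0,13],"angular":[0,0,0]},{"jaw":-1,"xyz":[13.6,0,19.8],"angular":[0,0,0]},{"jaw":-1,"xyz":[20,1.5,16],"angular":[0,0,0]},{"jaw":-1,"xyz":[27,3,11],"angular":[0,0,0]},{"jaw":-1,"xyz":[38,6,3],"angular":[0,0,0]},{"jaw":-1,"xyz":[38,6,3],"angular":[0,0,0]}]'
python3 - <<'E'
from h import *
r={}
for c in ["scene","top","wrist"]:
    m=viewer.camera_model(c); im,d=viewer.get_image(c); f=(lambda mk:wcloud(d,m,mk)[0]) if c=="wrist" else (lambda mk:cloud(c,d,mk))
    for t in ["light_switch","battery_pack","clip_case","eraser","tape_roll"]:
        q=silhouettes(c,t)
        if q:
            P=f(q[0]["pixels"]); print(c,t,round(q[0]["score"],2),q[0]["xy"],np.percentile(P,[2,50,98],axis=0).round().tolist() if len(P) else 0)
    cv2.imwrite(f"pics/end_{c}.png",im[:,:,::-1])
a=cv2.imread("pics/end_wrist.png"); b=cv2.imread("pics/end_top.png")[130:280,90:470]; b=cv2.resize(b,(560,221))
o=np.vstack([cv2.resize(a,(480,360)),cv2.resize(b,(480,190))]); cv2.imwrite("pics/end.png",o)
E
```

```text
clock: 21.78
eef_pos: [460.7, -195.0, 78.6]
tool_rot: [-3.139, 0.599, -2.964]
force: [-0.3, 0.2, -0.2]
width: 0.1
gripper_force: 0.0
scene battery_pack 0.62 [252.3, 175.5] [[486.0, -397.0, 55.0], [524.0, -384.0, 59.0], [562.0, -371.0, 62.0]]
scene clip_case 0.67 [290.4, 284.4] [[439.0, 52.0, 1.0], [472.0, 78.0, 13.0], [500.0, 111.0, 28.0]]
scene eraser 0.67 [254.5, 204.7] [[498.0, -269.0, 8.0], [541.0, -185.0, 136.0], [581.0, -121.0, 142.0]]
scene tape_roll 0.86 [258.7, 147.9] [[430.0, -649.0, -2.0], [477.0, -583.0, 29.0], [522.0, -553.0, 51.0]]
top light_switch 0.4 [282.3, 197.3] [[509.0, -212.0, 134.0], [516.0, -196.0, 141.0], [520.0, -176.0, 146.0]]
top battery_pack 0.81 [343.3, 196.9] [[488.0, -401.0, 14.0], [529.0, -369.0, 58.0], [571.0, -343.0, 63.0]]
top clip_case 0.81 [182.1, 214.3] [[450.0, 53.0, 2.0], [477.0, 82.0, 10.0], [504.0, 109.0, 28.0]]
top tape_roll 0.74 [436.8, 213.5] [[438.0, -645.0, 2.0], [482.0, -601.0, 44.0], [527.0, -554.0, 52.0]]
wrist battery_pack 0.96 [32.7, 235.7] [[486.0, -389.0, 13.0], [508.0, -350.0, 43.0], [568.0, -342.0, 59.0]]
wrist clip_case 0.92 [548.8, 234.9] [[458.0, 51.0, -1.0], [479.0, 55.0, 14.0], [503.0, 100.0, 25.0]]
wrist eraser 0.58 [536.1, 102.4] [[360.0, -81.0, -1.0], [376.0, -67.0, 10.0], [392.0, -47.0, 12.0]]
wrist tape_roll 0.53 [170.6, 235.0] [[483.0, -369.0, 2.0], [525.0, -255.0, 12.0], [586.0, -130.0, 63.0]]
```

View pics/end.png

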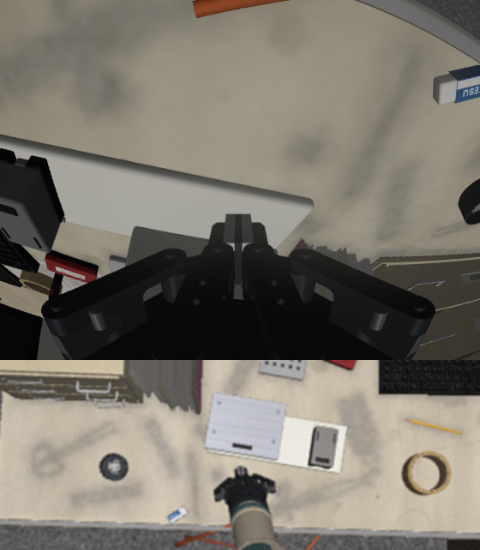

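The final images show the pack on the dock and the clip case, eraser and tape roll unmoved. The switch stem now stands up to about 8 mm above the hood top (z up to 146), which confirms it's on. The gripper touches nothing.

```bash
python3 -c "
from cell import ctrl
print(ctrl.finish_job())"
```

```text
the job is handed in; nothing more can be done
None
```

The job is handed in: the pack is seated flat over the key and released, the switch is pushed fully up, and the other things on the desk are where they were, at about 22 s on the robot's clock.

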